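# Put three components back into their own test cradles

## Task

After the last lab session each of the three components was left in another one's test cradle: put the capacitor in the middle of the round cradle, the transformer in the middle of the square one and the heat sink in the middle of the long one, all standing upright. No cradle is free at the start, so you may park a component on the empty pad on the way. Set the components down rather than dropping them, and do not tip one over or push the solder reel or the screw jar aside.

Things in the scene. Friction and masses are not known exactly. Their poses are not given: they have to be found in the camera images.
- capacitor_center (a point): the capacitor: loose upright black cylinder, 50 mm diameter, 66 mm high (two brass screw terminals on its round top reach 70 mm), about 220 g. The point is on its axis, half-way up (33 mm above its underside); z is up along the axis. Grip it anywhere round its side from above.
- transformer_center (a point): the transformer: loose block of upright dark and bright steel sheets, 60 mm along its x, 56 mm high, with a flat-sided copper winding round it that is 46 mm wide along its y (36 mm long, from 11 to 45 mm up), about 500 g. The point is at its centre, 28 mm above its underside; z is up. Grip it from above across the winding, along its y (46 mm).
- heat_sink_center (a point): the heat sink: loose bare aluminium block with seven upright fins that run along its x; 60 mm along x, 40 mm along y, 58 mm high, about 240 g. The point is at its centre, 29 mm above its underside; z is up. Grip it from above across the fins, along its y (40 mm).
- cradle_round: the round cradle, own place of the capacitor: shallow round dish, 104 mm outer and 96 mm inner diameter. Fixed, light grey, flat floor 5 mm above its underside, rim 10 mm above its underside; a flat brass stud marks each quarter of the floor. Origin at the centre of its underside, on the bench; z is up.
- cradle_square: the square cradle, own place of the transformer: shallow square tray, 100 x 100 mm outside, 90 x 90 mm inside. Fixed, light grey, flat floor 5 mm above its underside, rim 10 mm above its underside; a flat brass stud marks each quarter of the floor. Origin at the centre of its underside, on the bench; z is up.
- cradle_long: the long cradle, own place of the heat sink: shallow oblong tray, 86 mm along its x and 136 mm along its y outside, 76 x 126 mm inside. Fixed, light grey, flat floor 5 mm above its underside, rim 10 mm above its underside; a flat brass stud marks each quarter of the floor. Origin at the centre of its underside, on the bench; z is up.
- pad: the empty pad, free to park a component on: fixed flat black rubber square, 90 x 90 mm, 3 mm thick, no rim. Origin at the centre of its underside; z is up.
- screw_jar_center (a point): bystander: loose jar with a white lid, 48 mm diameter, 55 mm high. The point is at its centre, half-way up.
- solder_reel_center (a point): bystander: loose reel of solder standing on its flange, 52 mm diameter, 38 mm high. The point is at its centre, half-way up.

How it is judged:
By the outcome, as a careful person would: the job done as asked, in the order asked, and still so for the second after the job is handed in, with the robot touching nothing.
It also fails if it takes over 115 s, if anything falls off the work surface, if the arm or the gripper's body presses on something with over 40 N, if the wrist force passes 120 N, or if a joint passes its speed limit or range.

## Robot

A 6-joint arm with a two-finger parallel gripper is mounted at the origin on the work surface. World frame = base frame: x ahead of the robot, y to its left, z up, the work surface at z = 0. Lengths are in m, angles in degrees, forces in N, time in s.
With the tool pointing down it reaches from about 0.25 to 0.725 m from the base axis. Payload 9.7 kg.
Tool frame: the origin (TCP) lies at the very end of the fingers, on their centre line; the grasp point (between the pads) lies 19 mm behind it (bot.grip_depth is the distance from the TCP to the grasp point, in m); z points along the fingers, y is the direction in which the jaws open and shut (so a half turn about z gives the same grasp; the last joint's range is limited). The gripper opens to 85 mm and grips with 20 to 120 N. Pads are 22 mm wide; open, the fingers measure 114 mm over their backs; the gripper's body (76 mm by 85 mm) begins 54 mm behind the grasp point. The pads swing forward as they close: fully open they stand 13 mm farther back than shut.
Start: joints at [71.734, 4.979, 10.078, 95.1, 0, 90], TCP at [0.172, 0.522, 0.231] pointing down, gripper open.
Joint ranges: [-179.16, 179.16], [-48.56, 103.87], [-65.8, 70.77], [-126.05, 130.52], [-82.76, 87.17], [-180, 180]. Speed limits (degrees/s): [127.2, 127.2, 147.25, 180, 180, 180].

## Interface

Orientations are given as [roll, pitch, yaw] about the fixed x, y, z axes, in that order (R = Rz(yaw) Ry(pitch) Rx(roll)).
In Python, from workcell import telemetry, optics, order, bot gives the robot as it stands. The module is installed in compiled form; this text tells all that it offers.
- The arm moves only by the shell command python3 -m inch 'ROWS' [FORCE]. ROWS is JSON, a list of rows, each a list of 7 numbers: the shift along the tool's x, y, z in m, then the turn, a rotation vector about the tool's x, y, z in rad, then the closure, from 0 (fully open) to 1 (shut). In form: [[tx, ty, tz, rx, ry, rz, grip], ...]. A call has 1 to 12 rows; each row is the pose to reach, as a shift and turn from the pose commanded when the call began, along the tool's axes at that moment; what a row does not reach only later rows make up. A row lasts 1/12 s, in which the tool goes at most 41.7 mm and 7.16 degrees, less where a joint would pass 70% of its speed; a pose out of reach is approached as far as the arm can. A call with a gripper value outside its range is refused whole. The fingers move at their own pace and stop on an object; FORCE is the grip in N (left out, the last holds). Time passes only in rows, so rows that repeat a pose let the fingers close. It gives the time, the measured TCP pose, the force and the opening at its end, in the units of the state.
- telemetry.get_obs(): the state, without advancing time (a new reading comes with each control period).
- optics.camera(name): name is "scene" or "top"; returns (picture, depth): 400x640x3 uint8, red, green, blue; 400x640 float32, m along the optical axis (not along the pixel's ray), 0 where there is no reading.
- optics.camera_info(name): a dict with "camera_matrix" (3x3 intrinsics, pixels), "k1" (the pictures are not rectified: a ray, as slopes to the right and down, at radius r is drawn at 1 + k1 r^2 times it, then the intrinsics apply), "xyz" and "attitude" of the camera in the world. Camera axes: x right, y down, z forward; pixel columns grow to the right and rows downward; lengths in m; the calibration is good to about 2 mm. A picture is of the moment at which its call begins. camera_info takes no time and is no camera call.
- order.job_done(): hands the job in, once; it reports no verdict.
The state is a dict: "time": time; "q": joint angles; "qd": joint speeds; "joint_efforts": joint torques, N m; "ee_pos": TCP position; "tcp_rot": TCP orientation; "wrist_force": force on the tool from outside, world axes, zero at the start; "torque": the same for the moment, N m; "opening": finger opening in m.
Only numpy, scipy, OpenCV 4.12 (cv2) and the standard library are available. Lean on these libraries where they do the work, as an engineer would, in place of code of your own. Each camera call takes 0.05 s, during which the arm holds its last target. There are 200 camera calls.

## Working session

There is one attempt and no reset: what is moved stays moved. The work goes in short steps, Python scripts to look and compute and a shell command to move; the robot and the scene stay as the last step left them, time stands still between calls to the robot, and variables do not carry over. Pictures are saved under pics/ and viewed, about 12 in all and at most 16, crops included, and the job is handed in when it is done.

```bash
mkdir -p pics
cat > h.py <<'E'
import numpy as np, cv2
from scipy.spatial.transform import Rotation as R
from workcell import telemetry, optics, order, bot
def shot(n):
    p,d=optics.camera(n); np.savez(f'{n}.npz',p=p,d=d); return p,d
def load(n):
    z=np.load(f'{n}.npz'); return z['p'],z['d']
def save(p,name,crop=None,s=1):
    if crop: p=p[crop[1]:crop[3],crop[0]:crop[2]]
    cv2.imwrite('pics/'+name,cv2.resize(p[...,::-1],None,fx=s,fy=s,interpolation=cv2.INTER_CUBIC))
def rays(n,uv):
    i=optics.camera_info(n); K=np.array(i['camera_matrix'])
    x=cv2.undistortPoints(np.array(uv,float).reshape(-1,1,2),K,np.array([i['k1'],0,0,0.]),None)[:,0]
    Rm=R.from_euler('xyz',i['attitude'],degrees=True).as_matrix()
    return np.array(i['xyz']),np.c_[x,np.ones(len(x))]@Rm.T
def at_z(n,uv,z):
    o,r=rays(n,uv); return o+r*((z-o[2])/r[:,2])[:,None]
def at_d(n,uv,d):
    o,r=rays(n,uv); return o+r*np.asarray(d).reshape(-1,1)
def cloud(n,d):
    v,u=np.mgrid[:400,:640]; return at_d(n,np.c_[u.ravel(),v.ravel()],d.ravel()).reshape(400,640,3)
E
python3 - <<'E'
from h import *
for n in('top','scene'):
    print(n,optics.camera_info(n)); p,d=shot(n); save(p,n+'0.png',s=1.25)
print(telemetry.get_obs(),bot.grip_depth)
E
```

```text
top {'camera_matrix': array([[411.24759619,   0.        , 322.83020441],
       [  0.        , 411.24759619, 198.44668441],
       [  0.        ,   0.        ,   1.        ]]), 'k1': -0.09460966454614403, 'xyz': array([0.37781933, 0.00884166, 0.9544852 ]), 'attitude': array([-170.42997615,    0.60702507,  -90.50693309])}
scene {'camera_matrix': array([[383.92227032,   0.        , 313.80601022],
       [  0.        , 383.92227032, 201.44500259],
       [  0.        ,   0.        ,   1.        ]]), 'k1': 0.02889816447084124, 'xyz': array([0.94518736, 0.33195672, 0.62807275]), 'attitude': array([-137.38233953,   -0.54765855,  131.46613222])}
{'time': 0.1, 'q': array([7.17344287e+01, 5.00671218e+00, 1.00386901e+01, 9.50982717e+01,
       1.26188468e-04, 9.00002900e+01]), 'qd': array([ 0.00360637, -0.10516712,  0.08009052, -0.03506992, -0.05036241,
       -0.06093528]), 'joint_efforts': array([ 1.81805292e-03, -5.21561408e+01,  4.65654480e+01,  1.59438571e-02,
        1.02396625e-04, -2.87749072e-05]), 'ee_pos': array([0.17231893, 0.52209847, 0.2306631 ]), 'tcp_rot': array([-1.79933706e+02, -1.25852814e-04,  1.61734139e+02]), 'wrist_force': array([ 0.43230738,  0.44449419, -0.51967587]), 'torque': array([0.03777891, 0.01233878, 0.0129779 ]), 'opening': 0.08532765129359504} 0.0187
```

View pics/top0.png

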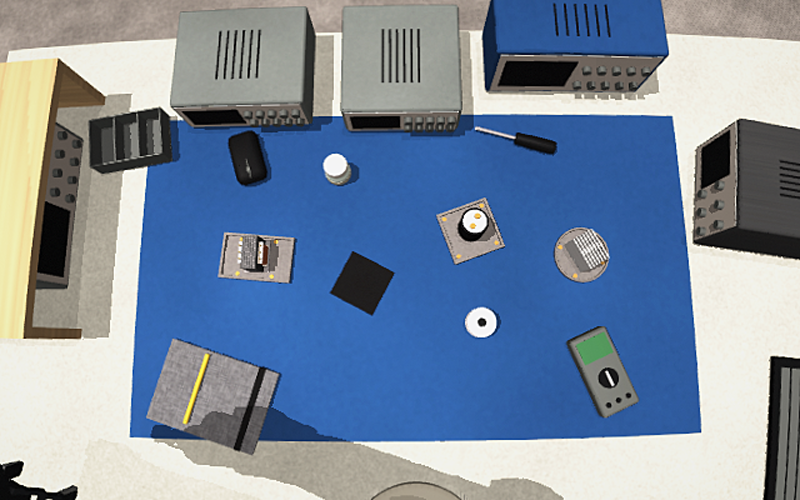

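View pics/scene0.png

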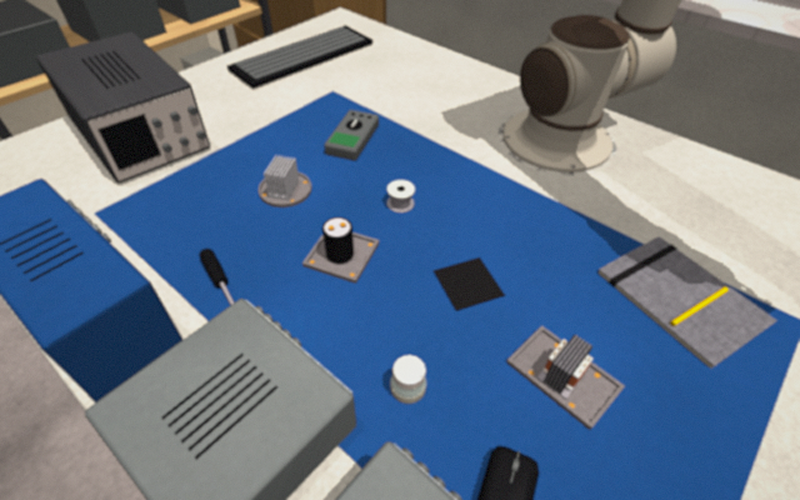

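The top view (drawn at 1.25x) shows the transformer in the long cradle (257,255), the capacitor in the square one (472,225), the heat sink in the round one (585,250), the pad at (362,283), the reel at (481,322) and the jar at (336,168). The scene view agrees.

Run:
```python
from h import *
p,d=load('top')
P=cloud('top',d); 
boxes=dict(long=(165,175,245,235),square=(340,150,420,220),round=(435,170,495,235),pad=(255,195,325,260),jar=(250,115,290,155),reel=(365,240,405,275))
for n in('top','scene'):
    p_,d_=load(n);C=cloud(n,d_)
    ok=(d_>0)
    for nm,b in boxes.items():
        c=P[b[1]:b[3],b[0]:b[2]].reshape(-1,3); lo,hi=c.min(0)[:2],c.max(0)[:2]
        q=C[ok&(C[...,0]>lo[0])&(C[...,0]<hi[0])&(C[...,1]>lo[1])&(C[...,1]<hi[1])]
        z=q[:,2]; t=q[z>z.max()-.012]
        r=cv2.minAreaRect((t[:,:2]*1000).astype(np.float32))
        print(n,nm,'bench z',np.percentile(z,[5,50]).round(4),'max',z.max().round(4),'toprect',np.round(r[0],1),np.round(r[1],1),round(r[2],1),len(t))
ims=[]
for k in('long','square','round','pad'):
    b=boxes[k];cx,cy=(b[0]+b[2])//2,(b[1]+b[3])//2
    im=cv2.resize(p[cy-35:cy+35,cx-45:cx+45],None,fx=4.4,fy=4.2,interpolation=cv2.INTER_CUBIC);print(k,cx-45,cy-35);ims.append(im)
save(np.vstack([np.hstack(ims[:2]),np.hstack(ims[2:])]),'crop1.png')
```

```text
top long bench z [-0.0023  0.0009] max 0.0651 toprect [526. 294.] [39.3 59.8] 88.5 351
top square bench z [-0.0026  0.0005] max 0.0761 toprect [ 574.2 -108.1] [48.3 48.3] 62.4 395
top round bench z [-0.0025  0.0006] max 0.0761 toprect [ 551.5 -209.7] [258.4  55.6] 75.9 412
top pad bench z [-0.0022  0.0008] max 0.0076 toprect [463.4  93.4] [171.1 169.1] 0.0 5279
top jar bench z [-0.0026  0.0004] max 0.0582 toprect [687.9 142.3] [41.7 41.2] 42.8 270
top reel bench z [-0.0024  0.0006] max 0.0418 toprect [ 398.6 -119.4] [49.5 50.8] 88.8 440
scene long bench z [-0.0005  0.0016] max 0.0642 toprect [528.2 293.4] [42.3 61.1] 87.7 637
scene square bench z [-0.0005  0.0016] max 0.0773 toprect [ 578.3 -108.7] [49.3 48.9] 16.7 356
scene round bench z [-0.0005  0.0017] max 0.0773 toprect [ 558.2 -210.5] [260.3  47.8] 78.6 358
scene pad bench z [-0.0005  0.0016] max 0.0071 toprect [463.5  93.5] [169.1 171.2] 89.9 5006
scene jar bench z [-0.0006  0.0014] max 0.058 toprect [690.3 142.3] [41.8 42.3] 26.1 527
scene reel bench z [-0.0005  0.0017] max 0.0414 toprect [ 403.  -120.4] [51.3 51.3] 77.3 265
long 160 170
square 335 150
round 420 167
pad 245 192
```

View pics/crop1.png

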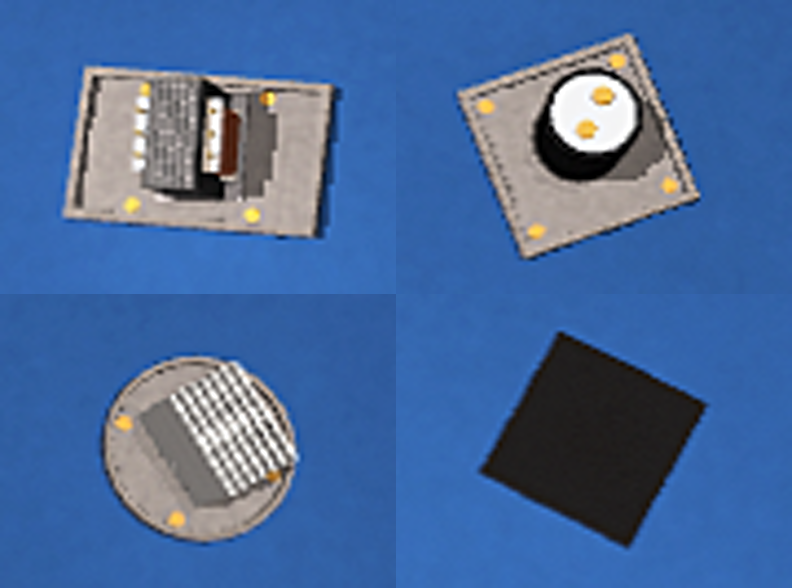

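Run:
```python
from h import *
def pr(nm,pts,org,z,c='top'):
    uv=np.array(pts,float)/[4.4,4.2]+org-np.array([.5,.5])+[.5/4.4,.5/4.2]
    X=at_z(c,uv,z)[:,:2]*1000
    if len(pts)>1:
        e=np.roll(X,-1,0)-X; print(nm,'c',X.mean(0).round(1),'sides',np.linalg.norm(e,axis=1).round(1),'ang',np.degrees(np.arctan2(e[:,1],e[:,0])).round(1))
    else: print(nm,X.round(1))
A=np.array
pr('long',[(85,67),(333,84),(320,238),(65,217)],(160,170),.01)
pr('square',[(234,34),(304,196),(131,258),(62,92)],(335,150),.01)
pr('round',[(201,155.5)],(420,167),.01)
pr('pad',A([(560,331),(708,404),(628,548),(480,470)])-[396,294],(245,192),.003)
pr('sink',A([(237,362),(298,458),(230,498),(172,402)])-[0,294],(420,167),.063)
pr('core',[(152,78),(208,76),(202,188),(145,186)],(160,170),.061)
pr('cap',[(199.5,112)],(335,150),.071)
# studs by colour, both cameras
for n in('top','scene'):
    p,d=load(n);hsv=cv2.cvtColor(p,cv2.COLOR_RGB2HSV)
    m=cv2.inRange(hsv,(12,110,120),(32,255,255))
    k,l,s,c=cv2.connectedComponentsWithStats(m)
    for i in range(1,k):
        if 3<=s[i,4]<60:
            X=at_z(n,[c[i]],.005)[0]*1000
            if 300<X[0]<700 and -330<X[1]<400: print(n,c[i].round(1),s[i,4],X[:2].round(1))
p,d=load('scene')
ims=[]
for cx,cy in((453,300),(273,198),(228,147),(375,227)):
    ims.append(cv2.resize(p[cy-35:cy+35,cx-48:cx+48],None,fx=4,fy=4,interpolation=cv2.INTER_CUBIC))
save(np.vstack([np.hstack(ims[:2]),np.hstack(ims[2:])]),'crop2.png')
```

```text
long c [523.2 294.2] sides [136.7  86.6 138.9  85.6] ang [-94.8 176.9  84.8  -4.5]
square c [ 570.3 -107.9] sides [ 99.2  98.8 100.4  99. ] ang [-160.   110.    20.1  -70.7]
round [[ 521.3 -316.2]]
pad c [474.6  95.4] sides [89.2 89.7 89.5 88. ] ang [-118.   151.8   61.   -28.4]
sink c [ 523.6 -315.8] sides [58.9 42.  57.8 41. ] ang [-151.8  119.7   27.1  -58.7]
core c [525.7 291.1] sides [29.1 60.1 29.4 58.1] ang [-88.6 179.3  87.5  -1.1]
cap [[ 575.  -109.2]]
top [385. 164.] 9 [ 619.5 -131.1]
top [381.6 172.4] 15 [ 599.1 -122.3]
top [355. 175.] 9 [593.4 -59.1]
top [377.9 180.5] 15 [ 579.6 -112.8]
top [192.5 191. ] 6 [559.3 327.5]
top [220. 193.] 9 [553.7 260.8]
top [396.6 193.7] 10 [ 547.5 -155.9]
top [447.7 197.3] 10 [ 537.6 -276.7]
top [366.3 204.8] 9 [521.9 -84. ]
top [189.6 218.2] 8 [494.  331.6]
top [459.5 220.2] 10 [ 483.  -301.6]
top [216.9 220.9] 8 [487.4 266.1]
scene [243.8 145.4] 5 [ 485.6 -303.1]
scene [273.9 179.1] 8 [ 520.9 -159. ]
scene [264.7 181.9] 9 [ 541.5 -168.2]
scene [296.1 195.1] 8 [523.7 -85.4]
scene [249.2 209. ] 10 [ 621.6 -132.3]
scene [281.5 219.2] 10 [595.5 -60.2]
scene [444.9 275.2] 8 [488.2 263.9]
scene [424.6 297.8] 12 [554.6 259.5]
scene [477.5 299.5] 16 [494.4 331.3]
scene [457.2 323.6] 13 [560.2 325.6]
```

View pics/crop2.png

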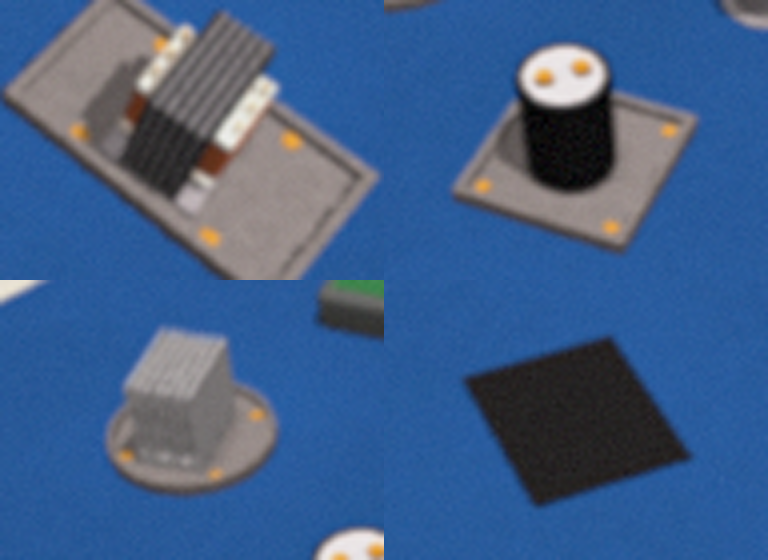

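```bash
cat >> h.py <<'E'
def go(x,y,z,yaw):
    s=telemetry.get_obs(); Rc=R.from_euler('xyz',s['tcp_rot'],degrees=True)
    t=Rc.inv().apply(np.array([x,y,z])-s['ee_pos'])
    r=(Rc.inv()*R.from_euler('xyz',[180,0,yaw],degrees=True)).as_rotvec()
    print('t',t.round(4),'dist',np.linalg.norm(t).round(3),'r',r.round(3),'deg',np.degrees(np.linalg.norm(r)).round(1),'q6 after',round(yaw-np.degrees(np.arctan2(y,x)),1))
E
python3 -c "
from h import *
go(.5236,-.3158,.16,29)"
```

```text
t [-0.5962 -0.6855  0.0715] dist 0.911 r [-1.000e-03  1.000e-03  2.317e+00] deg 132.7 q6 after 60.1
```

```bash
python3 -m inch '[[-0.596,-0.685,0.03,0,0,2.317,0],[-0.596,-0.685,0.03,0,0,2.317,0],[-0.596,-0.685,0.03,0,0,2.317,0],[-0.596,-0.685,0.03,0,0,2.317,0],[-0.596,-0.685,0.03,0,0,2.317,0],[-0.596,-0.685,0.03,0,0,2.317,0],[-0.596,-0.685,0.03,0,0,2.317,0],[-0.596,-0.685,0.03,0,0,2.317,0],[-0.596,-0.685,0.03,0,0,2.317,0],[-0.596,-0.685,0.03,0,0,2.317,0],[-0.596,-0.685,0.03,0,0,2.317,0],[-0.596,-0.685,0.03,0,0,2.317,0]]' 50; python3 -c "
from h import *
go(.5236,-.3158,.16,29)"
```

```text
time: 1.1
ee_pos: [0.3658, 0.0594, 0.2147]
tcp_rot: [180.0, -0.0, 75.4]
wrist_force: [0.9, 0.7, 0.1]
opening: 0.0853
t [-0.3235  0.247   0.0548] dist 0.411 r [ 0.    -0.     0.811] deg 46.4 q6 after 60.1
```

```bash
python3 -m inch '[[-0.324,0.247,0.055,0,0,0.811,0],[-0.324,0.247,0.055,0,0,0.811,0],[-0.324,0.247,0.055,0,0,0.811,0],[-0.324,0.247,0.055,0,0,0.811,0],[-0.324,0.247,0.055,0,0,0.811,0],[-0.324,0.247,0.055,0,0,0.811,0],[-0.324,0.247,0.055,0,0,0.811,0],[-0.324,0.247,0.055,0,0,0.811,0],[-0.324,0.247,0.055,0,0,0.811,0],[-0.324,0.247,0.055,0,0,0.811,0],[-0.324,0.247,0.055,0,0,0.811,0],[-0.324,0.247,0.055,0,0,0.811,0]]'
python3 - <<'E'
from h import *
go(.5236,-.3158,.1,29)
p,d=shot('top');save(p,'t2.png',(400,120,540,260),4)
p,d=shot('scene');save(p,'s2.png',(150,50,310,200),4)
E
```

```text
time: 2.1
ee_pos: [0.5252, -0.3145, 0.1575]
tcp_rot: [-179.8, 0.1, 29.2]
wrist_force: [0.3, 1.3, 0.4]
opening: 0.0852
t [-0.0019  0.0005  0.0575] dist 0.058 r [-0.003  0.002  0.003] deg 0.3 q6 after 60.1
```

View pics/s2.png

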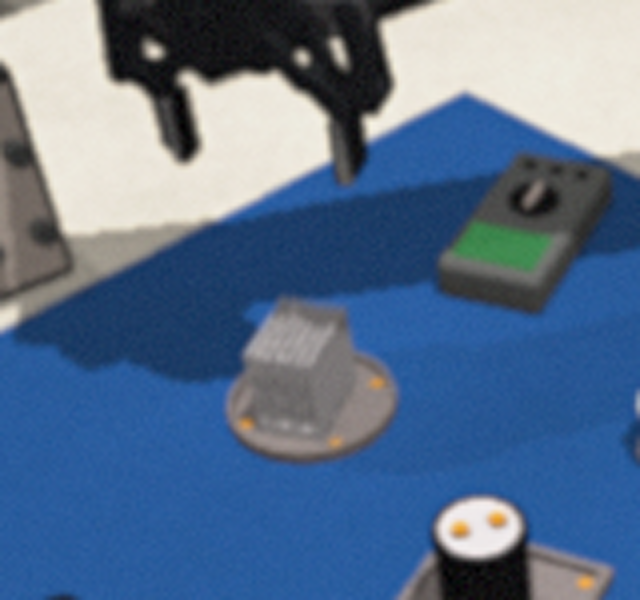

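```bash
python3 -m inch '[[-0.002,0,0.02,-0.003,0.002,0.003,0],[-0.002,0,0.04,-0.003,0.002,0.003,0],[-0.002,0,0.06,-0.003,0.002,0.003,0],[-0.002,0,0.08,-0.003,0.002,0.003,0],[-0.002,0,0.10,-0.003,0.002,0.003,0],[-0.002,0,0.12,-0.003,0.002,0.003,0],[-0.002,0,0.136,-0.003,0.002,0.003,0],[-0.002,0,0.136,-0.003,0.002,0.003,0],[-0.002,0,0.136,-0.003,0.002,0.003,0]]'
python3 - <<'E'
from h import *
go(.5236,-.3158,.022,29)
p,d=shot('top');save(p,'t3.png',(400,120,540,260),4)
E
```

```text
time: 2.95
ee_pos: [0.5236, -0.313, 0.0244]
tcp_rot: [179.8, -0.1, 29.2]
wrist_force: [-0.7, 0.6, 0.6]
opening: 0.0856
t [-0.0013  0.0024  0.0024] dist 0.004 r [ 0.003 -0.002  0.004] deg 0.3 q6 after 60.1
```

View pics/t3.png

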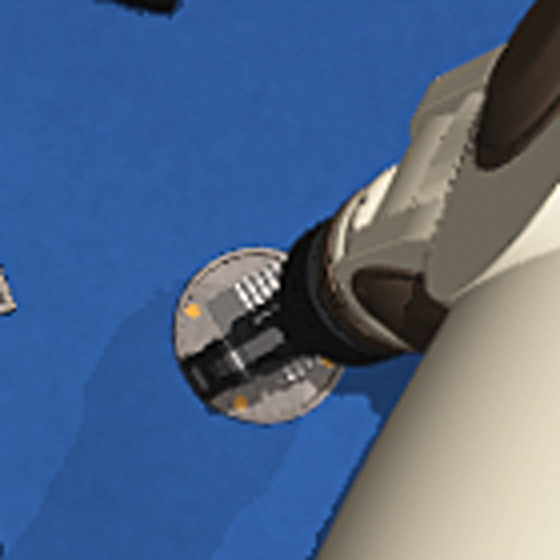

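```bash
python3 -m inch '[[-0.001,0.002,0.002,0.003,-0.002,0.004,0.2],[-0.001,0.002,0.002,0.003,-0.002,0.004,0.35],[-0.001,0.002,0.002,0.003,-0.002,0.004,1],[-0.001,0.002,0.002,0.003,-0.002,0.004,1],[-0.001,0.002,0.002,0.003,-0.002,0.004,1],[-0.001,0.002,0.002,0.003,-0.002,0.004,1],[-0.001,0.002,0.002,0.003,-0.002,0.004,1],[-0.001,0.002,0.002,0.003,-0.002,0.004,1],[-0.001,0.002,0.002,0.003,-0.002,0.004,1],[-0.001,0.002,0.002,0.003,-0.002,0.004,1]]' 50;python3 -m inch '[[0,0,-0.005,0,0,0,1],[0,0,-0.02,0,0,0,1],[0,0,-0.04,0,0,0,1],[0,0,-0.06,0,0,0,1],[0,0,-0.08,0,0,0,1],[0,0,-0.10,0,0,0,1],[0,0,-0.11,0,0,0,1],[0,0,-0.11,0,0,0,1],[0,0,-0.11,0,0,0,1]]'
python3 - <<'E'
from h import *
s=telemetry.get_obs();print(s['opening'],s['wrist_force'],s['ee_pos'],s['tcp_rot'])
for n,c in(('top',(400,120,540,260)),('scene',(150,50,310,200))):
    p,d=shot(n)
    save(p,n[0]+'4.png',c,4)
go(.4746,.0954,.13,61)
go(.4746,.0954,.13,119)
E
```

```text
time: 3.83
ee_pos: [0.5244, -0.3168, 0.0226]
tcp_rot: [179.9, -0.0, 28.9]
wrist_force: [-0.3, -0.7, 6.1]
opening: 0.0398
time: 4.58
ee_pos: [0.524, -0.3164, 0.1312]
tcp_rot: [-180.0, 0.0, 28.9]
wrist_force: [0.0, -0.1, -2.3]
opening: 0.0394
0.03943267945511529 [ 0.04225005 -0.10129281 -2.27965436] [ 0.52396823 -0.31643935  0.1312342 ] [-1.79984689e+02  8.66533472e-03  2.89258012e+01]
t [ 0.1563 -0.3838  0.0006] dist 0.414 r [-0.002  0.001 -0.56 ] deg 32.1 q6 after 49.6
t [ 0.1563 -0.3838  0.0006] dist 0.414 r [-3.000e-03 -1.000e-03 -1.572e+00] deg 90.1 q6 after 107.6
```

View pics/s4.png

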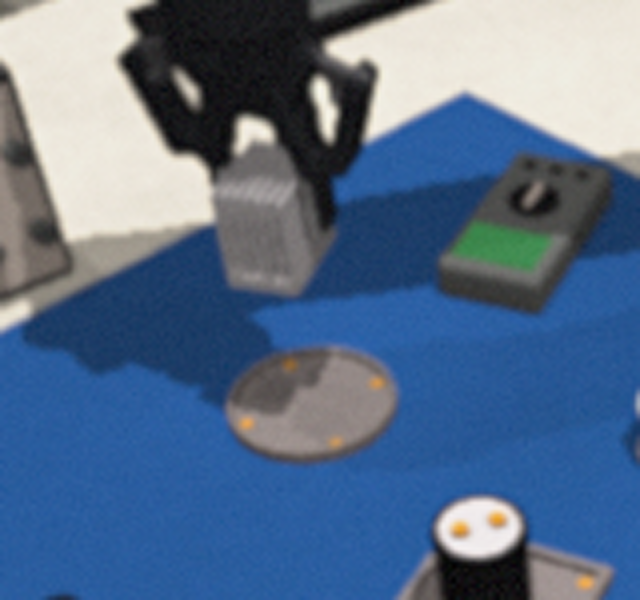

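```bash
python3 -m inch '[[0.006,-0.015,0,0,0,-0.02,1],[0.02,-0.05,0,0,0,-0.08,1],[0.034,-0.085,0,0,0,-0.14,1],[0.05,-0.122,0,0,0,-0.2,1],[0.065,-0.16,0,0,0,-0.26,1],[0.08,-0.198,0,0,0,-0.32,1],[0.096,-0.236,0,0,0,-0.38,1],[0.111,-0.274,0,0,0,-0.44,1],[0.127,-0.312,0,0,0,-0.5,1],[0.141,-0.347,0,0,0,-0.54,1],[0.152,-0.374,0,0,0,-0.56,1],[0.156,-0.384,0,0,0,-0.56,1]]'
python3 - <<'E'
from h import *
p,d=shot('top')
go(.4746,.0954,.021,61)
# held sink seen by top cam vs TCP
e=telemetry.get_obs()['ee_pos'];P=cloud('top',d)
save(p,'t5.png',(230,150,350,270),4);print(e)
E
```

```text
time: 5.68
ee_pos: [0.4734, 0.0983, 0.1304]
tcp_rot: [-179.9, 0.0, 61.3]
wrist_force: [-0.8, -0.2, -2.2]
opening: 0.0394
t [-0.002   0.0025  0.1094] dist 0.109 r [-0.002  0.     0.004] deg 0.2 q6 after 49.6
[0.47357973 0.09835898 0.13045296]
```

View pics/t5.png

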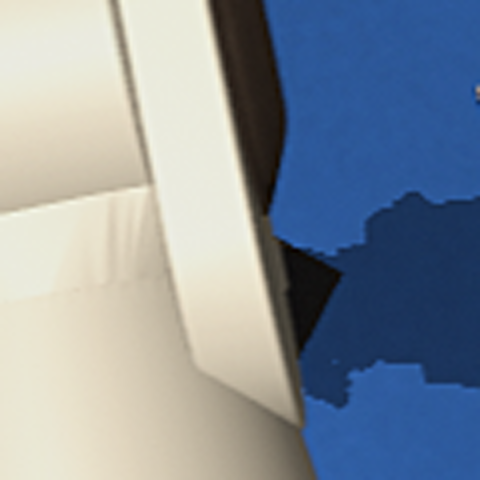

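```bash
python3 -m inch '[[-0.002,0.002,0.015,0,0,0.003,1],[-0.002,0.002,0.035,0,0,0.003,1],[-0.002,0.002,0.055,0,0,0.003,1],[-0.002,0.002,0.075,0,0,0.003,1],[-0.002,0.002,0.09,0,0,0.003,1],[-0.002,0.002,0.1,0,0,0.003,1],[-0.002,0.002,0.106,0,0,0.003,1],[-0.002,0.002,0.107,0,0,0.003,1],[-0.002,0.002,0.107,0,0,0.003,1],[-0.002,0.002,0.107,0,0,0.003,1]]'; python3 -m inch '[[0,0,0.001,0,0,0,1],[0,0,0.002,0,0,0,1],[0,0,0.002,0,0,0,1],[0,0,0.002,0,0,0,1]]'
```

```text
time: 6.57
ee_pos: [0.4761, 0.0923, 0.0256]
tcp_rot: [180.0, -0.0, 60.8]
wrist_force: [-0.6, -0.2, -2.5]
opening: 0.0397
time: 6.9
ee_pos: [0.4757, 0.0924, 0.023]
tcp_rot: [180.0, -0.0, 60.8]
wrist_force: [0.1, 1.0, -2.9]
opening: 0.0396
```

```bash
python3 -m inch '[[0,0,0.001,0,0,0,1],[0,0,0.002,0,0,0,1],[0,0,0.002,0,0,0,1],[0,0,0.002,0,0,0,1]]';  python3 -m inch '[[0,0,0.0007,0,0,0,1],[0,0,0.0007,0,0,0,1],[0,0,0.0007,0,0,0,1]]'
```

```text
time: 7.23
ee_pos: [0.4756, 0.0924, 0.0207]
tcp_rot: [-180.0, 0.0, 60.8]
wrist_force: [-0.3, -0.8, -3.1]
opening: 0.0393
time: 7.48
ee_pos: [0.4756, 0.0924, 0.0206]
tcp_rot: [180.0, -0.0, 60.8]
wrist_force: [-3.8, -1.6, 5.3]
opening: 0.0396
```

```bash
python3 -m inch '[[0,0,0,0,0,0,0.3],[0,0,0,0,0,0,0.2],[0,0,0,0,0,0,0],[0,0,0,0,0,0,0],[0,0,0,0,0,0,0],[0,0,0,0,0,0,0],[0,0,-0.03,0,0,0,0],[0,0,-0.06,0,0,0,0],[0,0,-0.09,0,0,0,0],[0,0,-0.12,0,0,0,0],[0,0,-0.12,0,0,0,0],[0,0,-0.12,0,0,0,0]]'
python3 - <<'E'
from h import *
go(.5755,-.109,.14,65)
go(.5755,-.109,.14,20)
E
```

```text
time: 8.48
ee_pos: [0.4766, 0.0925, 0.1418]
tcp_rot: [179.8, -0.1, 60.8]
wrist_force: [-0.8, -0.4, -0.5]
opening: 0.0856
t [-0.1278  0.1845  0.002 ] dist 0.225 r [ 0.003 -0.002 -0.073] deg 4.2 q6 after 75.7
t [-0.1278  0.1845  0.002 ] dist 0.225 r [ 0.002 -0.003  0.713] deg 40.8 q6 after 30.7
```

```bash
python3 -m inch '[[-0.02,0.03,0,0.003,-0.002,0,0],[-0.04,0.06,0,0.003,-0.002,0,0],[-0.06,0.09,0,0.003,-0.002,0,0],[-0.08,0.12,0,0.003,-0.002,0,0],[-0.1,0.145,0,0.003,-0.002,0,0],[-0.12,0.17,0,0.003,-0.002,0,0],[-0.128,0.184,0,0.003,-0.002,0,0],[-0.128,0.184,0,0.003,-0.002,0,0],[-0.128,0.184,0,0.003,-0.002,0,0],[-0.128,0.184,0,0.003,-0.002,0,0],[-0.128,0.184,0,0.003,-0.002,0,0]]'
python3 - <<'E'
from h import *
go(.5755,-.109,.028,61)
p,d=shot('top');q,_=shot('scene')
save(np.hstack([p[110:230,330:450],q[110:230,220:340]]),'ts6.png',None,3.2)
E
```

```text
time: 9.4
ee_pos: [0.5734, -0.1081, 0.1397]
tcp_rot: [-179.8, 0.1, 60.9]
wrist_force: [-0.5, -0.5, -0.6]
opening: 0.0854
t [0.0005 0.0027 0.1116] dist 0.112 r [-0.004  0.002 -0.002] deg 0.3 q6 after 71.7
```

View pics/ts6.png

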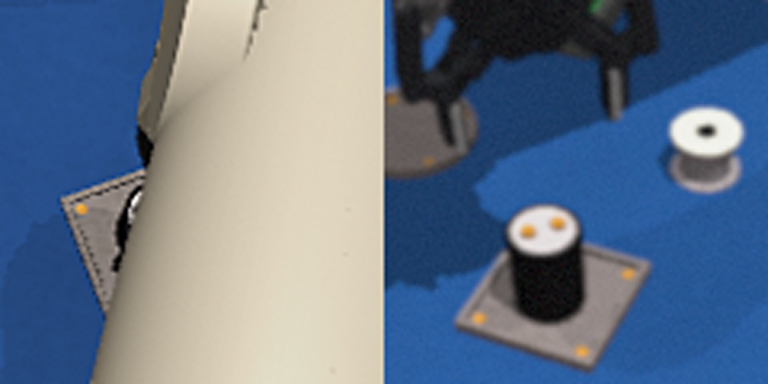

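The scene view shows the fingers (455,130) and (615,95) on either side of the capacitor (545,260), so I'm going down.

```bash
python3 -m inch '[[0,0.002,0.02,-0.002,0.001,0,0],[0,0.002,0.04,-0.002,0.001,0,0],[0,0.002,0.06,-0.002,0.001,0,0],[0,0.002,0.08,-0.002,0.001,0,0],[0,0.002,0.1,-0.002,0.001,0,0],[0,0.002,0.11,-0.002,0.001,0,0],[0,0.002,0.11,-0.002,0.001,0,0],[0,0.002,0.11,-0.002,0.001,0,0]]'; python3 -m inch '[[0,0,0,0,0,0,0.2],[0,0,0,0,0,0,0.3],[0,0,0,0,0,0,1],[0,0,0,0,0,0,1],[0,0,0,0,0,0,1],[0,0,0,0,0,0,1],[0,0,0,0,0,0,1],[0,0,0,0,0,0,1]]' 50; python3 -m inch '[[0,0,-0.005,0,0,0,1],[0,0,-0.02,0,0,0,1],[0,0,-0.04,0,0,0,1],[0,0,-0.06,0,0,0,1],[0,0,-0.08,0,0,0,1],[0,0,-0.10,0,0,0,1],[0,0,-0.11,0,0,0,1],[0,0,-0.11,0,0,0,1],[0,0,-0.11,0,0,0,1],[0,0,-0.11,0,0,0,1]]'
python3 - <<'E'
from h import *
s=telemetry.get_obs();e=s['ee_pos'];print(s['opening'],s['wrist_force'],e)
q,d=shot('scene');C=cloud('scene',d)
# capacitor lower end seen by scene camera
m=(d>0)&(np.hypot(C[...,0]-e[0],C[...,1]-e[1])<.045)&(C[...,2]>e[2]-.03)&(C[...,2]<e[2]-.004)
c=C[m];print(len(c),c.min(0),c.max(0))
from scipy.optimize import least_squares
f=least_squares(lambda a:np.hypot(c[:,0]-a[0],c[:,1]-a[1])-.025,e[:2],loss='soft_l1',f_scale=.001);print('axis',f.x, 'tcp',e[:2])
go(.522,-.3163,.14,61);go(.522,-.3163,.14,30)
save(q,'s7.png',(210,60,350,200),4)
E
```

```text
time: 10.17
ee_pos: [0.5752, -0.1097, 0.0305]
tcp_rot: [-179.9, 0.1, 60.9]
wrist_force: [-0.5, -0.1, 0.1]
opening: 0.0853
time: 10.83
ee_pos: [0.576, -0.1102, 0.0316]
tcp_rot: [179.9, 0.0, 60.8]
wrist_force: [-1.2, 1.0, 5.6]
opening: 0.0489
time: 11.67
ee_pos: [0.5749, -0.1099, 0.1386]
tcp_rot: [-179.8, 0.1, 60.8]
wrist_force: [-0.7, 0.8, -2.9]
opening: 0.0486
0.04862637960002769 [-0.66511702  0.79627846 -2.92704748] [ 0.57487237 -0.10994657  0.1385886 ]
206 [ 0.56045634 -0.1211882   0.11183927] [ 0.60249262 -0.08255169  0.13458598]
axis [ 0.5763885  -0.10913324] tcp [ 0.57487237 -0.10994657]
t [-0.206   0.0545 -0.0014] dist 0.213 r [-0.003  0.002 -0.003] deg 0.3 q6 after 92.2
t [-0.206   0.0545 -0.0014] dist 0.213 r [-0.003  0.003  0.538] deg 30.8 q6 after 61.2
```

View pics/s7.png

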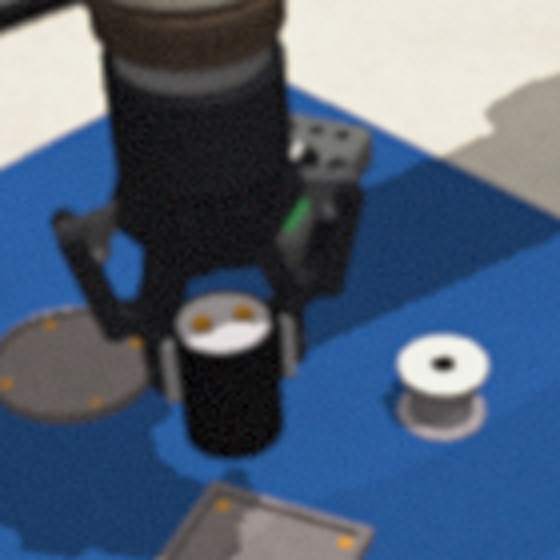

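```bash
python3 -m inch '[[-0.01,0.003,0,0,0,0,1],[-0.035,0.009,0,0,0,0,1],[-0.065,0.017,0,0,0,0,1],[-0.095,0.025,0,0,0,0,1],[-0.125,0.033,0,0,0,0,1],[-0.155,0.041,0,0,0,0,1],[-0.18,0.048,0,0,0,0,1],[-0.197,0.052,0,0,0,0,1],[-0.205,0.0545,0,0,0,0,1],[-0.205,0.0545,0,0,0,0,1],[-0.205,0.0545,0,0,0,0,1],[-0.205,0.0545,0,0,0,0,1]]'
python3 - <<'E'
from h import *
n='scene';p,d=load(n)
m=cv2.inRange(cv2.cvtColor(p,cv2.COLOR_RGB2HSV),(10,90,70),(32,255,255))
k,l,s,c=cv2.connectedComponentsWithStats(m)
for i in range(1,k):
    if 3<=s[i,4]<60:
        X=at_z(n,[c[i]],.005)[0]*1000
        if 450<X[0]<650 and -370<X[1]<-40: print(n,c[i].round(1),s[i,4],X[:2].round(1))
go(.522,-.3163,.033,61)
E
```

```text
time: 12.72
ee_pos: [0.5233, -0.3147, 0.14]
tcp_rot: [-179.9, 0.0, 60.9]
wrist_force: [0.0, -0.3, -2.3]
opening: 0.0492
scene [222.1 140.9] 8 [ 510.7 -357.7]
scene [243.7 145.1] 9 [ 485.1 -304.3]
scene [211.  155.5] 6 [ 565.7 -333.2]
scene [233.8 160.4] 5 [ 540.1 -278. ]
scene [265.2 186. ] 10 [ 550.  -157.6]
scene [295.6 195.1] 11 [524.3 -86.3]
scene [249.5 209. ] 12 [ 621.1 -131.8]
scene [281.4 219.4] 13 [596. -60.]
t [-0.0019 -0.0002  0.107 ] dist 0.107 r [-0.002  0.001 -0.002] deg 0.2 q6 after 92.2
```

```bash
python3 -m inch '[[-0.001,0,0.015,0,0,0,1],[-0.001,0,0.035,0,0,0,1],[-0.001,0,0.055,0,0,0,1],[-0.001,0,0.075,0,0,0,1],[-0.001,0,0.09,0,0,0,1],[-0.001,0,0.098,0,0,0,1],[-0.001,0,0.098,0,0,0,1],[-0.001,0,0.098,0,0,0,1],[-0.001,0,0.098,0,0,0,1],[-0.001,0,0.098,0,0,0,1]]'
python3 - <<'E'
from h import *
go(.523,-.3173,.0316,61)
E
```

```text
time: 13.55
ee_pos: [0.5232, -0.3167, 0.0437]
tcp_rot: [179.9, 0.1, 60.9]
wrist_force: [-0.3, -0.7, -1.6]
opening: 0.049
t [-0.0006  0.0001  0.0121] dist 0.012 r [ 0.001  0.001 -0.003] deg 0.2 q6 after 92.2
```

```bash
python3 -m inch '[[0,0,0.003,0,0,0,1],[0,0,0.006,0,0,0,1],[0,0,0.009,0,0,0,1],[0,0,0.01,0,0,0,1],[0,0,0.01,0,0,0,1],[0,0,0.01,0,0,0,1]]';  python3 -m inch '[[0,0,0.001,0,0,0,1],[0,0,0.001,0,0,0,1],[0,0,0.001,0,0,0,1]]';  python3 -m inch '[[0,0,0.001,0,0,0,1],[0,0,0.001,0,0,0,1],[0,0,0.001,0,0,0,1]]'
```

```text
time: 14.05
ee_pos: [0.5224, -0.3165, 0.0321]
tcp_rot: [-179.9, 0.1, 60.8]
wrist_force: [0.2, -0.6, -1.3]
opening: 0.0488
time: 14.3
ee_pos: [0.5225, -0.3166, 0.0317]
tcp_rot: [-180.0, 0.1, 60.8]
wrist_force: [-2.2, 1.2, 2.9]
opening: 0.0487
time: 14.55
ee_pos: [0.5226, -0.3166, 0.0316]
tcp_rot: [180.0, 0.1, 60.8]
wrist_force: [-4.1, 2.6, 9.8]
opening: 0.0491
```

```bash
python3 -m inch '[[0,0,-0.001,0,0,0,0.3],[0,0,-0.001,0,0,0,0.2],[0,0,-0.001,0,0,0,0],[0,0,-0.001,0,0,0,0],[0,0,-0.001,0,0,0,0],[0,0,-0.001,0,0,0,0],[0,0,-0.03,0,0,0,0],[0,0,-0.06,0,0,0,0],[0,0,-0.09,0,0,0,0],[0,0,-0.11,0,0,0,0],[0,0,-0.11,0,0,0,0],[0,0,-0.11,0,0,0,0]]'
python3 - <<'E'
from h import *
go(.526,.2915,.14,-1.5)
E
```

```text
time: 15.55
ee_pos: [0.5232, -0.3169, 0.1415]
tcp_rot: [179.9, 0.1, 60.8]
wrist_force: [1.0, 0.3, 0.1]
opening: 0.0851
t [ 5.326e-01 -2.940e-01  4.000e-04] dist 0.608 r [0.002 0.    1.088] deg 62.3 q6 after -30.5
```

```bash
python3 -m inch '[[0.533,-0.294,0,0.002,0,1.088,0],[0.533,-0.294,0,0.002,0,1.088,0],[0.533,-0.294,0,0.002,0,1.088,0],[0.533,-0.294,0,0.002,0,1.088,0],[0.533,-0.294,0,0.002,0,1.088,0],[0.533,-0.294,0,0.002,0,1.088,0],[0.533,-0.294,0,0.002,0,1.088,0],[0.533,-0.294,0,0.002,0,1.088,0],[0.533,-0.294,0,0.002,0,1.088,0],[0.533,-0.294,0,0.002,0,1.088,0],[0.533,-0.294,0,0.002,0,1.088,0],[0.533,-0.294,0,0.002,0,1.088,0]]';  python3 - <<'E'
from h import *
go(.526,.2915,.14,-1.5)
E
```

```text
time: 16.55
ee_pos: [0.5283, 0.0265, 0.139]
tcp_rot: [-178.2, 0.3, 1.9]
wrist_force: [0.0, -0.9, -1.0]
opening: 0.0854
t [ 0.0065 -0.2648  0.0073] dist 0.265 r [-0.031  0.006  0.059] deg 3.9 q6 after -30.5
```

```bash
python3 -m inch '[[0.003,-0.035,0,0,0,0.03,0],[0.003,-0.07,0,0,0,0.03,0],[0.003,-0.105,0,0,0,0.03,0],[0.003,-0.14,0,0,0,0.03,0],[0.003,-0.175,0,0,0,0.03,0],[0.003,-0.21,0,0,0,0.03,0],[0.003,-0.24,0,0,0,0.03,0],[0.003,-0.255,0,0,0,0.03,0],[0.003,-0.255,0,0,0,0.03,0],[0.003,-0.255,0,0,0,0.03,0],[0.003,-0.255,0,0,0,0.03,0],[0.003,-0.255,0,0,0,0.03,0]]';  python3 - <<'E'
from h import *
p,d=shot('top')
go(.526,.2915,.018,-1.5)
q,d=shot('scene')
save(np.hstack([p[140:260,150:270],q[220:340,390:510]]),'ts8.png',None,3.3)
E
```

```text
time: 17.55
ee_pos: [0.5366, 0.0538, 0.1473]
tcp_rot: [-176.4, 0.3, 3.9]
wrist_force: [-0.2, -1.0, 0.1]
opening: 0.0851
t [ 0.0062 -0.2292  0.144 ] dist 0.271 r [-0.063  0.008  0.094] deg 6.5 q6 after -30.5
```

View pics/ts8.png

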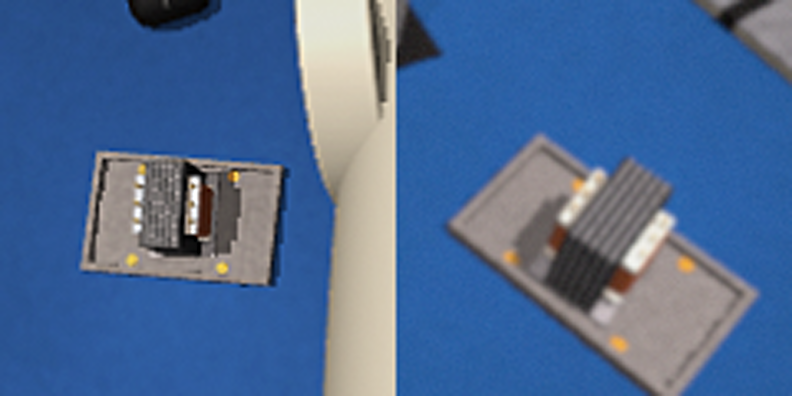

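The arm moved only 27 mm and began to tilt, and neither finger is in view. A joint is probably limiting it, so I'll check.

Run:
```python
from h import *
s=telemetry.get_obs();print(s['q'].round(1),s['qd'].round(1),s['ee_pos'],s['tcp_rot'])
```

```text
[  3.8   2.9  -1.5  85.9   3.6 179.9] [-0.1 -0.1 -0.2  0.1 -0.1 -0.1] [0.53660336 0.05383551 0.14727347] [-176.38119249    0.29110848    3.87221035]
```

```bash
python3 -m inch '[[0,-0.02,0,0,0,-0.12,0],[0,-0.04,0,0,0,-0.24,0],[0,-0.06,0,0,0,-0.36,0],[0,-0.08,0,0,0,-0.48,0],[0,-0.1,0,0,0,-0.6,0],[0,-0.12,0,0,0,-0.72,0],[0,-0.14,0,0,0,-0.84,0],[0,-0.16,0,0,0,-0.96,0],[0,-0.18,0,0,0,-1.08,0],[0,-0.2,0,0,0,-1.2,0],[0,-0.2,0,0,0,-1.3,0],[0,-0.2,0,0,0,-1.3,0]]';  python3 - <<'E'
from h import *
s=telemetry.get_obs();print(s['q'].round(1),s['ee_pos'],s['tcp_rot'])
go(.526,.2915,.14,178.5)
E
```

```text
time: 18.65
ee_pos: [0.5228, 0.254, 0.1597]
tcp_rot: [-178.8, -3.4, 78.7]
wrist_force: [-0.2, 0.3, 0.3]
opening: 0.0852
[ 24.2   7.4   4.7  86.4   3.5 125.5] [0.52283871 0.25400404 0.15970374] [-178.75218641   -3.40481926   78.67091763]
t [ 0.0362 -0.0038  0.022 ] dist 0.042 r [ 0.036 -0.063 -1.741] deg 99.8 q6 after 149.5
```

```bash
python3 -m inch '[[0.036,-0.004,0.022,0.036,-0.063,-1.741,0],[0.036,-0.004,0.022,0.036,-0.063,-1.741,0],[0.036,-0.004,0.022,0.036,-0.063,-1.741,0],[0.036,-0.004,0.022,0.036,-0.063,-1.741,0],[0.036,-0.004,0.022,0.036,-0.063,-1.741,0],[0.036,-0.004,0.022,0.036,-0.063,-1.741,0],[0.036,-0.004,0.022,0.036,-0.063,-1.741,0],[0.036,-0.004,0.022,0.036,-0.063,-1.741,0],[0.036,-0.004,0.022,0.036,-0.063,-1.741,0],[0.036,-0.004,0.022,0.036,-0.063,-1.741,0],[0.036,-0.004,0.022,0.036,-0.063,-1.741,0],[0.036,-0.004,0.022,0.036,-0.063,-1.741,0]]';  python3 - <<'E'
from h import *
go(.526,.2915,.14,178.5)
E
```

```text
time: 19.65
ee_pos: [0.5264, 0.2897, 0.1401]
tcp_rot: [179.8, -0.5, 164.3]
wrist_force: [-0.4, 0.2, 0.1]
opening: 0.0857
t [0.0009 0.0016 0.0001] dist 0.002 r [ 0.004 -0.009 -0.247] deg 14.2 q6 after 149.5
```

```bash
python3 -m inch '[[0,0.001,0,0.002,-0.005,-0.12,0],[0,0.001,0,0.004,-0.009,-0.238,0],[0,0.001,0,0.004,-0.009,-0.238,0],[0,0.001,0,0.004,-0.009,-0.238,0],[0,0.001,0,0.004,-0.009,-0.238,0],[0,0.001,0,0.004,-0.009,-0.238,0]]';  python3 - <<'E'
from h import *
p,d=shot('top')
go(.526,.2915,.018,178.2)
q,d=shot('scene')
save(np.hstack([p[140:260,150:270],q[220:340,390:510]]),'ts9.png',None,3.3)
E
```

```text
time: 20.15
ee_pos: [0.5266, 0.2911, 0.1401]
tcp_rot: [180.0, 0.0, 177.7]
wrist_force: [-0.1, -0.2, 0.0]
opening: 0.0854
t [0.0006 0.0002 0.1221] dist 0.122 r [ 0.001  0.    -0.008] deg 0.5 q6 after 149.2
```

View pics/ts9.png

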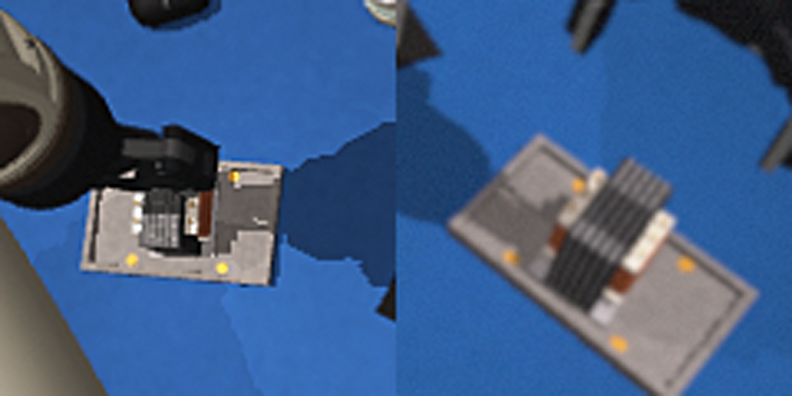

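```bash
python3 -m inch '[[0,0,0.02,0,0,0,0],[0,0,0.04,0,0,0,0],[0,0,0.06,0,0,0,0],[0,0,0.08,0,0,0,0],[0,0,0.1,0,0,0,0],[0,0,0.115,0,0,0,0],[0,0,0.122,0,0,0,0],[0,0,0.122,0,0,0,0],[0,0,0.122,0,0,0,0],[0,0,0.122,0,0,0,0]]'; python3 -m inch '[[0,0,0,0,0,0,0.2],[0,0,0,0,0,0,0.3],[0,0,0,0,0,0,1],[0,0,0,0,0,0,1],[0,0,0,0,0,0,1],[0,0,0,0,0,0,1],[0,0,0,0,0,0,1],[0,0,0,0,0,0,1],[0,0,0,0,0,0,1]]' 70; python3 -m inch '[[0,0,-0.005,0,0,0,1],[0,0,-0.02,0,0,0,1],[0,0,-0.04,0,0,0,1],[0,0,-0.06,0,0,0,1],[0,0,-0.08,0,0,0,1],[0,0,-0.10,0,0,0,1],[0,0,-0.12,0,0,0,1],[0,0,-0.12,0,0,0,1],[0,0,-0.12,0,0,0,1],[0,0,-0.12,0,0,0,1]]'
python3 - <<'E'
from h import *
s=telemetry.get_obs();print(s['q'].round(1))
go(.5718,-.108,.14,200)
q,d=shot('scene');save(q,'s10.png',(360,140,520,300),3.5)
E
```

```text
time: 21.08
ee_pos: [0.5272, 0.2918, 0.0194]
tcp_rot: [179.9, 0.1, 177.9]
wrist_force: [0.0, -0.2, 0.7]
opening: 0.085
time: 21.83
ee_pos: [0.5271, 0.2919, 0.0192]
tcp_rot: [179.9, 0.1, 177.9]
wrist_force: [-0.3, 0.8, 5.3]
opening: 0.0452
time: 22.67
ee_pos: [0.5259, 0.291, 0.1362]
tcp_rot: [-180.0, -0.1, 177.9]
wrist_force: [0.3, 0.5, -6.1]
opening: 0.0448
[28.9 11.2  6.5 85.4  0.  31.1]
t [-0.0605 -0.397  -0.0036] dist 0.402 r [-0.    -0.002 -0.386] deg 22.1 q6 after 210.7
```

View pics/s10.png

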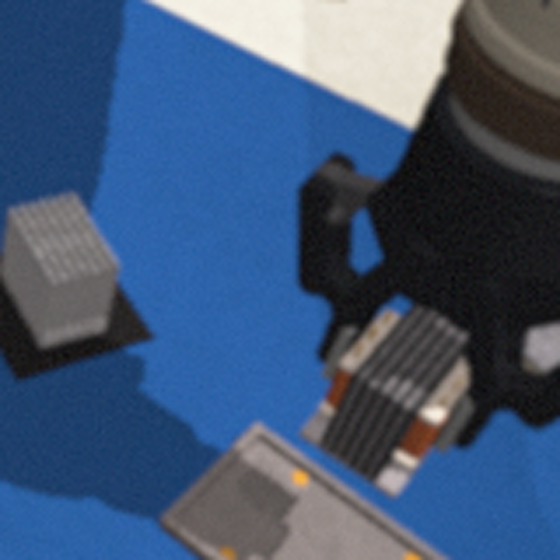

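```bash
python3 -m inch '[[-0.002,-0.015,0,0,0,-0.01,1],[-0.007,-0.045,0,0,0,-0.04,1],[-0.012,-0.08,0,0,0,-0.08,1],[-0.018,-0.118,0,0,0,-0.12,1],[-0.024,-0.156,0,0,0,-0.16,1],[-0.03,-0.195,0,0,0,-0.2,1],[-0.036,-0.235,0,0,0,-0.24,1],[-0.042,-0.274,0,0,0,-0.28,1],[-0.048,-0.312,0,0,0,-0.32,1],[-0.054,-0.35,0,0,0,-0.36,1],[-0.058,-0.38,0,0,0,-0.386,1],[-0.0605,-0.397,0,0,0,-0.386,1]]';  python3 -m inch '[[0,0,0.01,0,0,0,1],[0,0,0.03,0,0,0,1],[0,0,0.05,0,0,0,1],[0,0,0.07,0,0,0,1],[0,0,0.085,0,0,0,1],[0,0,0.095,0,0,0,1],[0,0,0.1,0,0,0,1],[0,0,0.1,0,0,0,1],[0,0,0.1,0,0,0,1],[0,0,0.1,0,0,0,1]]';python3 - <<'E'
from h import *
go(.5721,-.1081,.0192,200)
E
```

```text
time: 23.72
ee_pos: [0.5716, -0.1109, 0.1359]
tcp_rot: [179.9, -0.1, -160.0]
wrist_force: [0.1, 0.0, -5.4]
opening: 0.0448
time: 24.55
ee_pos: [0.5731, -0.1075, 0.0389]
tcp_rot: [-180.0, 0.1, -160.0]
wrist_force: [0.0, 0.5, -4.4]
opening: 0.0447
t [ 0.0011 -0.0002  0.0197] dist 0.02 r [-0.     0.002  0.   ] deg 0.1 q6 after 210.7
```

```bash
python3 -m inch '[[0.001,0,0.005,0,0,0,1],[0.001,0,0.01,0,0,0,1],[0.001,0,0.015,0,0,0,1],[0.001,0,0.018,0,0,0,1],[0.001,0,0.018,0,0,0,1],[0.001,0,0.018,0,0,0,1],[0.001,0,0.018,0,0,0,1]]';  python3 -m inch '[[0,0,0.001,0,0,0,1],[0,0,0.001,0,0,0,1],[0,0,0.001,0,0,0,1]]';  python3 -m inch '[[0,0,0.0007,0,0,0,1],[0,0,0.0007,0,0,0,1],[0,0,0.0007,0,0,0,1]]'
```

```text
time: 25.13
ee_pos: [0.5715, -0.1079, 0.0198]
tcp_rot: [180.0, 0.0, -160.0]
wrist_force: [0.0, -0.3, -5.3]
opening: 0.0449
time: 25.38
ee_pos: [0.5716, -0.1079, 0.0192]
tcp_rot: [180.0, 0.1, -160.0]
wrist_force: [-1.8, -0.4, -1.7]
opening: 0.0449
time: 25.63
ee_pos: [0.5717, -0.1079, 0.0192]
tcp_rot: [180.0, 0.1, -160.0]
wrist_force: [-4.3, 0.8, 5.9]
opening: 0.0447
```

```bash
python3 -m inch '[[0,0,-0.001,0,0,0,0.3],[0,0,-0.001,0,0,0,0.2],[0,0,-0.001,0,0,0,0],[0,0,-0.001,0,0,0,0],[0,0,-0.001,0,0,0,0],[0,0,-0.001,0,0,0,0],[0,0,-0.03,0,0,0,0],[0,0,-0.06,0,0,0,0],[0,0,-0.09,0,0,0,0],[0,0,-0.12,0,0,0,0],[0,0,-0.12,0,0,0,0],[0,0,-0.12,0,0,0,0]]'
python3 - <<'E'
from h import *
go(.4756,.0924,.14,240.8)
E
```

```text
time: 26.63
ee_pos: [0.5726, -0.1081, 0.1402]
tcp_rot: [-179.9, 0.2, -160.0]
wrist_force: [-0.1, -0.0, -1.5]
opening: 0.0849
t [ 2.250e-02  2.216e-01 -2.000e-04] dist 0.223 r [-0.003  0.003 -0.712] deg 40.8 q6 after 229.8
```

```bash
python3 -m inch '[[0.003,0.03,0,0,0,-0.1,0],[0.006,0.06,0,0,0,-0.2,0],[0.009,0.09,0,0,0,-0.3,0],[0.012,0.12,0,0,0,-0.4,0],[0.015,0.15,0,0,0,-0.5,0],[0.018,0.18,0,0,0,-0.6,0],[0.021,0.21,0,0,0,-0.7,0],[0.0225,0.2216,0,0,0,-0.712,0],[0.0225,0.2216,0,0,0,-0.712,0],[0.0225,0.2216,0,0,0,-0.712,0],[0.0225,0.2216,0,0,0,-0.712,0],[0.0225,0.2216,0,0,0,-0.712,0]]'
python3 - <<'E'
from h import *
go(.4756,.0924,.0206,240.8)
p,d=shot('top')
q,d=shot('scene')
save(np.hstack([p[140:270,340:510],q[120:250,200:370]]),'ts11.png',None,2.3)
E
```

```text
time: 27.63
ee_pos: [0.4749, 0.0917, 0.1379]
tcp_rot: [180.0, 0.0, -119.3]
wrist_force: [-0.4, 0.7, 0.0]
opening: 0.0855
t [-0.001  -0.0003  0.1173] dist 0.117 r [ 0.     0.    -0.002] deg 0.1 q6 after 229.8
```

View pics/ts11.png

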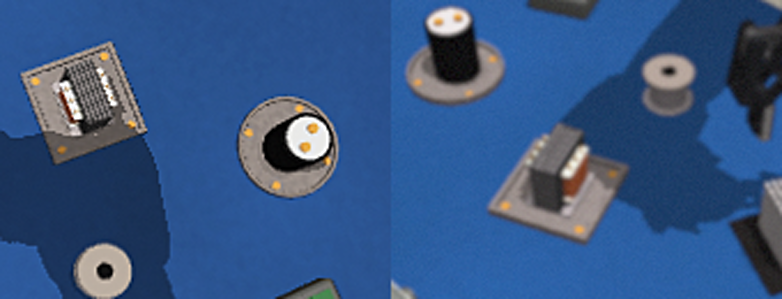

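Both the capacitor (left panel 300,140) and the transformer (90,90) stand centred and upright in their cradles. Next is the heat sink.

```bash
python3 -m inch '[[0,0,0.02,0,0,0,0],[0,0,0.04,0,0,0,0],[0,0,0.06,0,0,0,0],[0,0,0.08,0,0,0,0],[0,0,0.1,0,0,0,0],[0,0,0.117,0,0,0,0],[0,0,0.117,0,0,0,0],[0,0,0.117,0,0,0,0],[0,0,0.117,0,0,0,0]]'; python3 -m inch '[[0,0,0,0,0,0,0.2],[0,0,0,0,0,0,0.3],[0,0,0,0,0,0,1],[0,0,0,0,0,0,1],[0,0,0,0,0,0,1],[0,0,0,0,0,0,1],[0,0,0,0,0,0,1],[0,0,0,0,0,0,1],[0,0,0,0,0,0,1]]' 50; python3 -m inch '[[0,0,-0.005,0,0,0,1],[0,0,-0.02,0,0,0,1],[0,0,-0.04,0,0,0,1],[0,0,-0.06,0,0,0,1],[0,0,-0.08,0,0,0,1],[0,0,-0.10,0,0,0,1],[0,0,-0.12,0,0,0,1],[0,0,-0.12,0,0,0,1],[0,0,-0.12,0,0,0,1],[0,0,-0.12,0,0,0,1]]'
python3 - <<'E'
from h import *
go(.524,.295,.14,265.5)
q,d=shot('scene');save(q,'s12.png',(310,110,470,270),3.5)
E
```

```text
time: 28.48
ee_pos: [0.4752, 0.0924, 0.0224]
tcp_rot: [-179.9, 0.1, -119.2]
wrist_force: [0.5, 0.7, -0.4]
opening: 0.0853
time: 29.23
ee_pos: [0.475, 0.0927, 0.022]
tcp_rot: [-179.9, 0.1, -119.2]
wrist_force: [-0.7, -1.1, 5.9]
opening: 0.0398
time: 30.07
ee_pos: [0.474, 0.0925, 0.1401]
tcp_rot: [179.9, -0.0, -119.2]
wrist_force: [-0.3, -0.2, -2.7]
opening: 0.0395
t [-2.011e-01  5.510e-02  1.000e-04] dist 0.209 r [ 0.001 -0.    -0.431] deg 24.7 q6 after 236.1
```

View pics/s12.png

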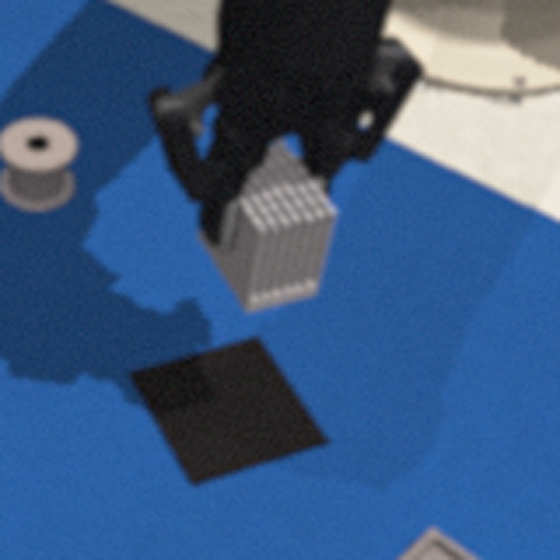

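```bash
python3 -m inch '[[-0.01,0.003,0,0,0,-0.02,1],[-0.035,0.009,0,0,0,-0.08,1],[-0.065,0.018,0,0,0,-0.14,1],[-0.095,0.026,0,0,0,-0.2,1],[-0.125,0.034,0,0,0,-0.27,1],[-0.155,0.042,0,0,0,-0.34,1],[-0.18,0.049,0,0,0,-0.4,1],[-0.195,0.053,0,0,0,-0.43,1],[-0.201,0.055,0,0,0,-0.43,1],[-0.201,0.055,0,0,0,-0.43,1],[-0.201,0.055,0,0,0,-0.43,1]]';  python3 -m inch '[[0,0,0.01,0,0,0,1],[0,0,0.03,0,0,0,1],[0,0,0.05,0,0,0,1],[0,0,0.07,0,0,0,1],[0,0,0.085,0,0,0,1],[0,0,0.095,0,0,0,1],[0,0,0.1,0,0,0,1],[0,0,0.1,0,0,0,1],[0,0,0.1,0,0,0,1],[0,0,0.1,0,0,0,1]]';python3 - <<'E'
from h import *
go(.5236,.295,.024,265.5)
E
```

```text
time: 31.03
ee_pos: [0.524, 0.2947, 0.1406]
tcp_rot: [179.9, -0.0, -94.6]
wrist_force: [0.4, 0.3, -1.6]
opening: 0.0392
time: 31.87
ee_pos: [0.5251, 0.2951, 0.0426]
tcp_rot: [-179.9, 0.1, -94.6]
wrist_force: [-0.9, 0.2, -1.3]
opening: 0.0394
t [0.0002 0.0016 0.0186] dist 0.019 r [-0.002  0.002 -0.001] deg 0.2 q6 after 236.1
```

```bash
python3 -m inch '[[0,0.001,0.005,0,0,0,1],[0,0.001,0.01,0,0,0,1],[0,0.001,0.014,0,0,0,1],[0,0.001,0.017,0,0,0,1],[0,0.001,0.017,0,0,0,1],[0,0.001,0.017,0,0,0,1],[0,0.001,0.017,0,0,0,1]]';  python3 -m inch '[[0,0,0.001,0,0,0,1],[0,0,0.001,0,0,0,1],[0,0,0.001,0,0,0,1]]';  python3 -m inch '[[0,0,0.001,0,0,0,1],[0,0,0.001,0,0,0,1],[0,0,0.001,0,0,0,1]]'
```

```text
time: 32.45
ee_pos: [0.5235, 0.295, 0.0242]
tcp_rot: [-180.0, 0.0, -94.6]
wrist_force: [-1.0, 0.4, -2.0]
opening: 0.0394
time: 32.7
ee_pos: [0.5236, 0.2951, 0.0241]
tcp_rot: [-180.0, 0.1, -94.6]
wrist_force: [-2.9, -1.4, 5.8]
opening: 0.0395
time: 32.95
ee_pos: [0.5236, 0.295, 0.0241]
tcp_rot: [-179.9, 0.1, -94.6]
wrist_force: [-6.1, -3.8, 12.6]
opening: 0.0395
```

Contact. I'll release, rise, and back off clear of the top camera's view.

```bash
python3 -m inch '[[0,0,-0.0015,0,0,0,0.3],[0,0,-0.0015,0,0,0,0.2],[0,0,-0.0015,0,0,0,0],[0,0,-0.0015,0,0,0,0],[0,0,-0.0015,0,0,0,0],[0,0,-0.0015,0,0,0,0],[0,0,-0.03,0,0,0,0],[0,0,-0.06,0,0,0,0],[0,0,-0.09,0,0,0,0],[0,0,-0.12,0,0,0,0],[0,0,-0.15,0,0,0,0],[0,0,-0.15,0,0,0,0]]'; python3 -m inch '[[-0.03,-0.03,0,0,0,0,0],[-0.06,-0.06,0,0,0,0,0],[-0.09,-0.09,0,0,0,0,0],[-0.11,-0.12,0,0,0,0,0],[-0.13,-0.15,0,0,0,0,0],[-0.15,-0.18,0,0,0,0,0],[-0.17,-0.2,0,0,0,0,0],[-0.18,-0.22,0,0,0,0,0],[-0.18,-0.24,0,0,0,0,0],[-0.18,-0.26,0,0,0,0,0],[-0.18,-0.26,0,0,0,0,0],[-0.18,-0.26,0,0,0,0,0]]'
python3 - <<'E'
from h import *
s=telemetry.get_obs();print(s['ee_pos'],s['q'].round(1))
p,d=shot('top')
ims=[cv2.resize(p[cy-35:cy+35,cx-45:cx+45],None,fx=4.4,fy=4.2,interpolation=cv2.INTER_CUBIC) for cx,cy in((205,205),(380,185),(465,202))]
save(np.vstack([np.hstack(ims[:2]),np.hstack([ims[2],cv2.resize(p,(396,294))])]),'end.png')
E
```

```text
time: 33.95
ee_pos: [0.5252, 0.2959, 0.1791]
tcp_rot: [-179.6, 0.3, -94.6]
wrist_force: [0.2, 0.6, 0.4]
opening: 0.0853
time: 34.95
ee_pos: [0.7441, 0.4227, 0.145]
tcp_rot: [-177.7, 1.6, -94.6]
wrist_force: [-0.1, -0.2, 0.5]
opening: 0.0854
[0.7440962  0.42270616 0.14500371] [ 29.6  55.2  70.8 102.8   0.  -55.8]
```

View pics/end.png

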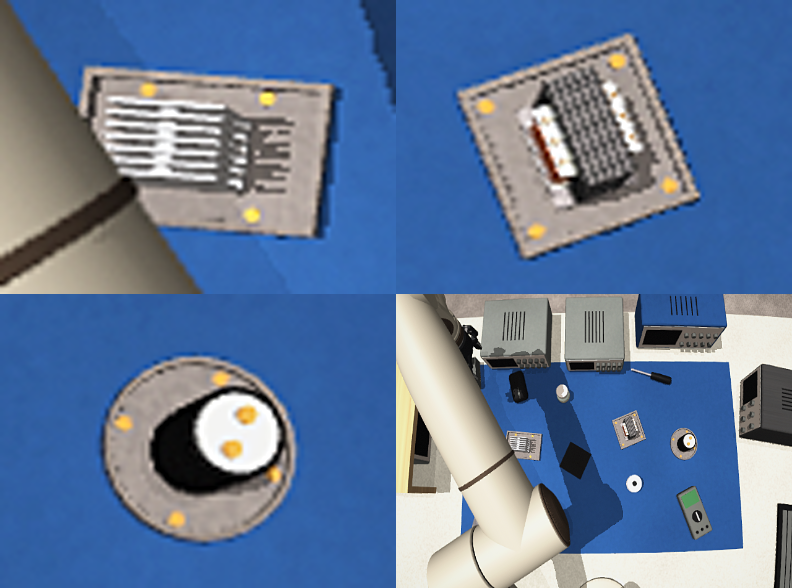

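I got the sign of tool y wrong, so the arm reached outward to its limit. It touched nothing. I'll bring it back and measure the placements.

```bash
python3 -m inch '[[0,0.03,-0.01,0,0,0,0],[0,0.06,-0.02,0,0,0,0],[0,0.09,-0.03,0,0,0,0],[0,0.12,-0.04,0,0,0,0],[0,0.15,-0.05,0,0,0,0],[0,0.18,-0.06,0,0,0,0],[0,0.21,-0.06,0,0,0,0],[0,0.24,-0.06,0,0,0,0],[0,0.27,-0.06,0,0,0,0],[0,0.3,-0.06,0,0,0,0],[0,0.32,-0.06,0,0,0,0],[0,0.32,-0.06,0,0,0,0]]'
python3 - <<'E'
from h import *
s=telemetry.get_obs();print(s['ee_pos'],s['q'].round(1))
p,d=shot('top');q,e=shot('scene')
for n,dd in(('top',d),('scene',e)):
    C=cloud(n,dd)
    for nm,c,h in(('sink',(.524,.295),.063),('xfmr',(.5715,-.108),.061),('cap',(.523,-.317),.071),('reel',(.400,-.120),.038),('jar',(.689,.142),.055)):
        m=(dd>0)&(np.hypot(C[...,0]-c[0],C[...,1]-c[1])<.045)&(abs(C[...,2]-h)<.006)
        t=(C[m][:,:2]*1000).astype(np.float32)
        if len(t)<5: print(n,nm,'hidden');continue
        r=cv2.minAreaRect(t);print(n,nm,np.round(r[0],1),np.round(r[1],1),round(r[2],1),C[m][:,2].max().round(4))
save(q,'end_s.png',None,1.25)
ims=[cv2.resize(p[cy-35:cy+35,cx-45:cx+45],None,fx=4.4,fy=4.2,interpolation=cv2.INTER_CUBIC) for cx,cy in((205,205),)]
E
```

```text
time: 36.0
ee_pos: [0.4187, 0.4487, 0.1943]
tcp_rot: [-177.8, 1.7, -94.4]
wrist_force: [0.1, -1.6, -0.4]
opening: 0.0853
[0.418656   0.44869395 0.19432875] [ 47.3  10.4  11.9  88.8  -0.7 -38.3]
top sink [522.  298.5] [60.5 41. ] 85.7 0.0689
top xfmr [ 570.  -106.5] [60.5 38.2] 20.1 0.0647
top cap [ 519.9 -314.4] [47.9 48.2] 47.9 0.0765
top reel [ 398.6 -119.5] [49.3 50.7] 89.1 0.0417
top jar [687.1 141.8] [41.7 42. ] 86.4 0.0589
scene sink [524.7 298.4] [60.8 42.4] 85.2 0.0664
scene xfmr [ 573.9 -108.3] [61.1 39. ] 18.6 0.0638
scene cap [ 525.9 -312.3] [48.  47.3] 44.8 0.0763
scene reel [ 403.2 -120. ] [52.7 47.8] 40.0 0.0411
scene jar [690.2 142. ] [43.  41.7] 37.4 0.0575
```

Run:
```python
from h import *
from scipy.optimize import least_squares
for n in('top','scene'):
    p,d=load(n);C=cloud(n,d);hsv=cv2.cvtColor(p,cv2.COLOR_RGB2HSV)
    def near(c,r):return np.hypot(C[...,0]-c[0],C[...,1]-c[1])<r
    # white disc + screws: ring fit on top face hull
    m=((hsv[...,2]>170)&(hsv[...,1]<60)&near((.523,-.316),.045)&(C[...,2]>.055)).astype(np.uint8)
    h=cv2.convexHull(max(cv2.findContours(m,0,2)[0],key=cv2.contourArea))
    mm=cv2.moments(h);u=(mm['m10']/mm['m00'],mm['m01']/mm['m00'])
    print(n,'cap top',at_z(n,[u],.071)[0,:2].round(4)*1000)
    s=C[near((.523,-.316),.034)&(C[...,2]>.018)&(C[...,2]<.062)&(d>0)]
    f=least_squares(lambda a:np.hypot(s[:,0]-a[0],s[:,1]-a[1])-.025,(.523,-.316),loss='soft_l1',f_scale=.001);print(n,'cap axis from side',f.x.round(4)*1000,len(s))
    k,l,st,c=cv2.connectedComponentsWithStats(cv2.inRange(hsv,(10,90,70),(32,255,255)))
    for i in range(1,k):
        if 3<=st[i,4]<60:
            X=at_z(n,[c[i]],.005)[0]*1000
            if 450<X[0]<640 and -370<X[1]<350: print('  ',X[:2].round(1),st[i,4])
```

```text
top cap top [ 521.  -314.2]
top cap axis from side [ 520.9 -315.3] 146
   [ 619.5 -130.6] 10
   [593.4 -58.6] 10
   [ 562.7 -331. ] 11
   [559.2 325.8] 10
   [553.9 259.9] 11
   [ 547.5 -155.9] 10
   [ 541.5 -344.2] 15
   [ 537.7 -276.6] 12
   [522.6 -84.4] 12
   [ 522.4 -335.1] 15
   [ 507.6 -356. ] 12
   [493.4 331.9] 12
   [487.5 265.8] 10
   [ 482.9 -302. ] 12
scene cap top [ 524.2 -316. ]
scene cap axis from side [ 524.  -315.6] 299
   [ 485.  -303.1] 7
   [ 565.2 -333.8] 7
   [ 540.  -278.9] 5
   [ 548.9 -107.1] 4
   [524.3 -86.3] 11
   [ 621.1 -131.8] 12
   [596. -60.] 13
   [554.5 260.1] 18
   [495.1 332. ] 17
   [560.4 325.5] 19
```

```bash
python3 -c "
from h import *
s=telemetry.get_obs();print(s['time'],s['wrist_force'],s['qd'].round(2));print(order.job_done())"
```

```text
36.1 [-0.16189922 -0.42877155 -0.16701456] [-1.28  2.23  0.92 -0.28 -0.09 -0.19]
the job is handed in; nothing more can be done
None
```

The job is handed in at 36 s of the 115 s allowed, with all three components in their own cradles. I parked the heat sink on the pad, then placed the capacitor in the round cradle, the transformer in the square one and the heat sink in the long one. Each was lowered until the wrist force showed contact (about 6 to 13 N) before release.

**Last checks, both cameras:**

| Item | Result |
|---|---|
| Capacitor | upright by its top height, about 2–3 mm off the cradle centre |
| Transformer | upright by its top height, about 1 mm off centre |
| Heat sink | upright by its top height, about 2.5–3 mm off centre along the cradle's long side |
| Reel and jar | within about 1 mm of where they began |
| Arm | clear of everything |

**What went wrong or disagreed:**
- **Camera agreement:** the two cameras differ by 2–3 mm, so I left the small offsets alone. I could not view the last scene picture because the 16-picture limit was reached, so the final check is by depth measurements only.
- **Wrist joint at its stop:** on the way to the transformer I chose a yaw that drove the last joint to its limit, and the arm tilted slightly. I turned the wrist the other way.
- **Wrong retreat direction:** after the last release I moved the empty gripper outward instead of back. The arm ran to the edge of its reach and joint 3 read 70.8° against its 70.77° limit (reading rounded to 0.1°). Nothing was touched, and I brought it back.
- **Arm still settling:** the arm was still moving at about 2°/s when I handed in.

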